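# Slide the lidded pan under the heat lamp

### The job

Slide the lidded pan out from under the low shelf, where only its long handle can be reached, until the whole pan stands clear of the shelf on the bench, and let go of it. Then take it up afresh by the bar on its lid, keep it level, and set it down gently in the tray of the rail carrier while that is still at its loading end, with the long handle over the tray's notched front side, nearest the robot. Finally push the carrier gently along its rail until it clicks into the station notch right under the heat lamp; let go of it, and leave everything else on the bench where it is.

Things in the scene. Friction and masses are not known exactly. Their poses are not given: they have to be found in the camera images.
- pan: loose lidded steel pan, 0.7 kg: body 142 (x) x 88 (y) x 50 mm high, rim 160 x 106 mm at 50 to 55 mm height, fixed lid up to 64 mm, 106 mm high in all. Origin: centre of its underside. A black handle runs along -x at 46 mm height, its tip 195 mm from the origin; a black bar stands across the lid along y. Starts on the bench under the shelf, handle pointing out.
- pan_handle (a point): grip point on the pan's long black handle, pan frame (-155, 0, 46) mm: handle 18 mm wide (y), 14 mm high, black part from x = -90 to -195 mm. Good for sliding the pan; lifted by it, the pan sags.
- pan_bar (a point): centre of the black bar on the lid, pan frame (0, 0, 99) mm, above the centre of mass: bar 14 mm thick (x), 86 mm long (y), 14 mm high, 28 mm free between bar and lid, a post near each end (y = +-36 mm)
- riser: fixed low steel bench shelf on four 16 mm legs at the corners, 200 deep (x) x 340 wide (y), underside at 135 mm, top at 147 mm. Origin: bench level under its centre; its open front looks along its -x.
- shelf_edge (a point): middle of the shelf's front edge, projected onto the bench; same axes as the shelf (-x points out of the shelf, away from it)
- rail: fixed rail of two rods on a 130 mm wide base; runs along its y, x points away from the robot. Origin: bench level, under the carrier's centre at travel 0; travel ends at 335 mm. Station notches (sprung detents) at y = 190 and 290 mm: a notch's bump takes about 10 N to pass, the notch draws the carrier in over the last 6 mm. Elsewhere 1 N of friction holds it.
- carrier: aluminium carrier, slides along the rail's y only. Origin at the rail's origin at travel 0, same axes. Starts empty at the loading end, travel 0 to 40 mm. Tray inside 156 (x) x 100 (y) mm, walls 14 mm high; the front (-x) wall has a 56 mm wide gap (notch) in the middle. Thin sheet: pressing or gripping it with over 60 N spoils it.
- carrier_well (a point): centre of the tray's floor, 35 mm above the bench, 35 mm above the carrier's origin; axes of the carrier. The pan is in the tray when its origin is here and its handle points along -x.
- carrier_push (a point): centre of the rear face (which looks along -y) of the carrier's upright push plate, 150 mm behind the tray's centre, 75 mm above the bench. Plate 60 mm wide (x), 6 mm thick (y), from 30 to 100 mm height.
- lamp: fixed heat lamp on a stand: round base 90 mm across behind the rail (a spice caddy stands behind the other station), post 500 mm high, and a steel shade 120 mm across that hangs over one of the two stations, its underside at 400 mm. Origin: bench level under the shade's centre, 160 mm in front of the post. Axes of the rail.
- lamp_spot (a point): the point right under the lamp shade's centre, at the height of the tray's floor; the carrier is at its station when point carrier_well is here
- jar: bystander: glass jar 54 mm across, 95 high, under the shelf beside the pan
- dish: bystander: white china bowl 110 mm across, 35 high, on top of the shelf
- bowl: bystander: steel bowl 150 mm across, 55 high, on the bench
- pot: bystander: round lidded pot 124 mm across, 101 high, two loop handles, on the bench
- bottle: bystander: green glass bottle 68 mm across, 210 high, at the back of the bench
- spatula: bystander: spatula lying on the bench
- mug: bystander: white mug 80 mm across, 90 high, on the bench

How it is judged:
By the outcome, as a careful person would: the job done as asked, in the order asked, and still so for the second after the job is handed in, with the robot touching nothing.
It also fails if it takes over 66 s, if anything falls off the work surface, if the arm or the gripper's body presses on something with over 40 N, if the wrist force passes 120 N, or if a joint passes its speed limit or range.

### The arm

A 6-joint arm with a two-finger parallel gripper is mounted at the origin on the work surface. World frame = base frame: x ahead of the robot, y to its left, z up, the work surface at z = 0. Lengths are in m, angles in rad, forces in N, time in s.
With the tool pointing down it reaches from about 0.2 to 0.875 m from the base axis. Payload 3.4 kg.
Tool frame: the origin (TCP) lies between the finger pads; the fingertips stand ctrl.tcp_to_tips ahead of it and the grasp point (between the pads) lies 6 mm ahead of it (ctrl.tcp_to_tips is the distance from the TCP to the fingertips, in m); z points along the fingers, y is the line along which they close (so a half turn about z gives the same grasp; the last joint's range is limited). The gripper opens to 94 mm and grips with 3 to 60 N. Pads are 16 mm wide; open, the fingers measure 119 mm over their backs; the gripper's body (75 mm by 177 mm) begins 78 mm behind the grasp point.
Start: joints at [1.125, 0.276, 1.505, -0, 1.361, -0.121], TCP at [0.184, 0.545, 0.23] pointing down, gripper open.
Joint ranges: [-2.89, 2.89], [-0.75, 2.08], [0.22, 2.7], [-1.18, 4.32], [0.11, 2.71], [-2.7, 2.7]. Speed limits (rad/s): [2.57, 2.57, 3.14, 3.14, 3.14, 3.14].

### API

Orientations are given as [roll, pitch, yaw] about the fixed x, y, z axes, in that order (R = Rz(yaw) Ry(pitch) Rx(roll)).
In Python, from workcell import ctrl gives the robot as it stands.
- The arm moves only by the tool move_arm, never from a script. Its argument "deltas" is a list of rows, each a list of 3 entries, a list of its own where there are three numbers: the opening, from 0 (shut) to 1 (fully open), then the shift along the tool's x, y, z in units of 200 mm (1.0 is 200 mm), then the turn, a rotation vector about the tool's x, y, z in units of 60 degrees (1.0 is 60 degrees). In form: [[gripper, [x, y, z], [ax, ay, az]], ...]. A call has 1 to 5 rows; each row is the pose to reach, as a shift and turn from the pose commanded when the call began, along the tool's axes at that moment; what a row does not reach only later rows make up. A row lasts 1/8 s, in which the tool goes at most 62.5 mm and 10.7 degrees, less where a joint would pass 70% of its speed; a pose out of reach is approached as far as the arm can. A call with a number of a shift or a turn outside -1 to 1 is refused whole. A call with a gripper value outside its range is refused whole. The fingers move at their own pace and stop on an object; "squeeze" is the grip in N (left out, the last holds). Time passes only in rows, so rows that repeat a pose let the fingers close. It gives the time, the measured TCP pose, the force, the opening and the grip force at its end, in the units of the state.
- ctrl.get_state(): the state, without advancing time (a new reading comes with each control period).
- ctrl.grab_frame(name): name is "side" or "top" or "wrist"; returns the picture (384x512x3 uint8, blue, green, red); there is no depth.
- ctrl.camera_info(name): a dict with "K" (3x3 intrinsics, pixels), "xyz" and "orientation" of the camera in the world; the wrist camera has in their place "tool_from_camera" (4x4, takes a point from camera to tool coordinates, whose origin is the TCP and whose axes are the flange's). Camera axes: x right, y up, looking along -z (the intrinsics and any distortion apply to the point x, -y, -z); pixel columns grow to the right and rows downward; lengths in m; the calibration is good to about 2 mm. A picture is of the moment at which its call begins: read the wrist's pose just before it. camera_info takes no time and is no camera call.
- ctrl.sign_off(): hands the job in; it is judged then, once.
The state is a dict: "clock": time; "qpos": joint angles; "dq": joint speeds; "joint_torque": joint torques, N m; "tcp_pos": TCP position; "tool_rot": TCP orientation; "force": force on the tool from outside, world axes, zero at the start; "ft_torque": the same for the moment, N m; "grip_width": finger opening in m; "grip_force": force on a finger pad.
Only numpy, scipy, OpenCV 4.12 (cv2) and the standard library are available. Lean on these libraries where they do the work, as an engineer would, in place of code of your own. Each camera call takes 0.05 s, during which the arm holds its last target. There are 200 camera calls.

## Working session

There is one attempt and no reset: what is moved stays moved. The work goes in short steps, Python scripts to look and compute and a tool call to move; the robot and the scene stay as the last step left them, time stands still between calls to the robot, and variables do not carry over. Pictures are saved under pics/ and viewed, at most 10 in all, crops included, and the job is handed in when it is done.

Besides the shell and the picture viewer there is one more tool, called after "Request:" by a JSON object that holds its "fn" and its "kwargs". move_arm: Moves the arm, as the interface text tells. Its arguments: {"type":"object","properties":{"deltas":{"type":"array"},"squeeze":{"type":"number"}},"required":["deltas"]}

```bash
ls; mkdir -p pics; python3 - <<'E'
from workcell import ctrl
import cv2,numpy as np
s=ctrl.get_state();print(s['tcp_pos'],s['tool_rot'],s['clock'],ctrl.tcp_to_tips,s['grip_width'])
for n in('side','top','wrist'):
    print(n,ctrl.camera_info(n)); cv2.imwrite(f'pics/{n}0.png',ctrl.grab_frame(n))
a=cv2.imread('pics/side0.png');b=cv2.imread('pics/top0.png')
E
```

```text
pics
[0.18325755 0.54448273 0.22962597] [-3.13984110e+00 -2.34598851e-04  2.81679862e+00] 0.0 0.025 0.09416474740503035
side {'K': array([[403.90160152,   0.        , 257.58526198],
       [  0.        , 403.90160152, 194.67275329],
       [  0.        ,   0.        ,   1.        ]]), 'xyz': array([ 1.3097175 , -0.10190484,  0.99268284]), 'orientation': array([ 0.731265  , -0.01758834,  1.45136688])}
top {'K': array([[357.58258304,   0.        , 251.68873202],
       [  0.        , 357.58258304, 195.26396781],
       [  0.        ,   0.        ,   1.        ]]), 'xyz': array([0.36463674, 0.00941509, 1.41819564]), 'orientation': array([ 0.13478721, -0.01618481, -1.54175429])}
wrist {'K': array([[320.06630655,   0.        , 256.2443204 ],
       [  0.        , 320.06630655, 191.63186432],
       [  0.        ,   0.        ,   1.        ]]), 'tool_from_camera': array([[ 9.77661784e-04,  9.68173242e-01,  2.50279079e-01,
         7.40665519e-02],
       [ 9.99999522e-01, -9.51046087e-04, -2.27282052e-04,
        -8.30270876e-04],
       [ 1.79785376e-05,  2.50279182e-01, -9.68173709e-01,
        -1.55796864e-01],
       [ 0.00000000e+00,  0.00000000e+00,  0.00000000e+00,
         1.00000000e+00]])}
```

View pics/top0.png

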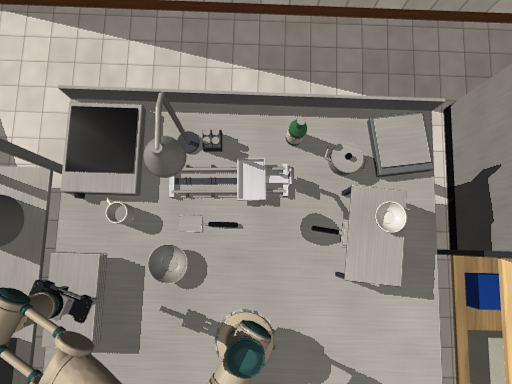

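View pics/side0.png

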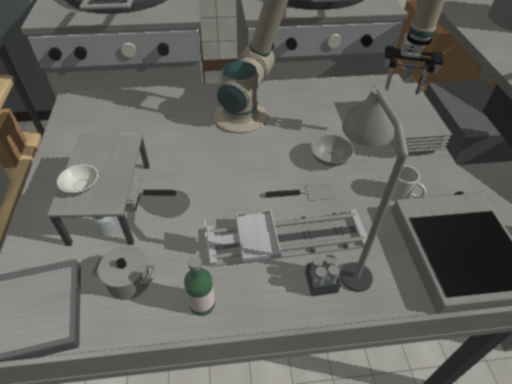

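The top view shows the carrier tray at about (252,180) at the right end of the rail, with its push plate near (288,180). The lamp shade is at (165,157), the caddy at (212,140), and the shelf at (375,235). The pan handle sticks out on the left at (312..340,230). The side view shows the same layout.

```bash
cat > h.py <<'E'
from workcell import ctrl
import cv2,numpy as np
from scipy.spatial.transform import Rotation as R
def cam(n,st=None):
    c=ctrl.camera_info(n)
    if n=='wrist':
        T=np.eye(4);T[:3,:3]=R.from_euler('xyz',st['tool_rot']).as_matrix();T[:3,3]=st['tcp_pos']
        T=T@c['tool_from_camera'];return c['K'],T[:3,:3],T[:3,3]
    return c['K'],R.from_euler('xyz',c['orientation']).as_matrix(),np.array(c['xyz'])
def ray(C,uv):
    K,r,p=C;d=np.linalg.inv(K)@[uv[0],uv[1],1];return p,r@np.array([d[0],-d[1],-d[2]])
def onz(C,uv,z):
    p,d=ray(C,uv);return p+d*(z-p[2])/d[2]
def proj(C,X):
    K,r,p=C;v=r.T@(np.array(X)-p);v=K@[v[0],-v[1],-v[2]];return v[:2]/v[2]
def tri(C1,u1,C2,u2):
    p,d=ray(C1,u1);q,e=ray(C2,u2);A=np.c_[d,-e];s=np.linalg.lstsq(A,q-p,rcond=None)[0]
    a=p+s[0]*d;b=q+s[1]*e;return (a+b)/2,np.linalg.norm(a-b)
def blobs(m,off=(0,0),amin=15):
    n,l,s,c=cv2.connectedComponentsWithStats(m.astype(np.uint8))
    return [(s[i,4],c[i]+off,s[i,:4]) for i in range(1,n) if s[i,4]>amin]
def step(st,dpos,yaw=None):  # world delta -> tool units
    r=R.from_euler('xyz',st['tool_rot']).as_matrix();return r.T@np.array(dpos)/.2
E
python3 - <<'E'
from h import *
t=cv2.imread('pics/top0.png');s=cv2.imread('pics/side0.png')
a=cv2.resize(t[130:290,150:410],None,fx=3,fy=3,interpolation=cv2.INTER_CUBIC);cv2.imwrite('pics/tz.png',a)
b=cv2.resize(s[120:320,40:380],None,fx=2.3,fy=2.3,interpolation=cv2.INTER_CUBIC);cv2.imwrite('pics/sz.png',b)
E
```

```text
(no output)
```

View pics/tz.png

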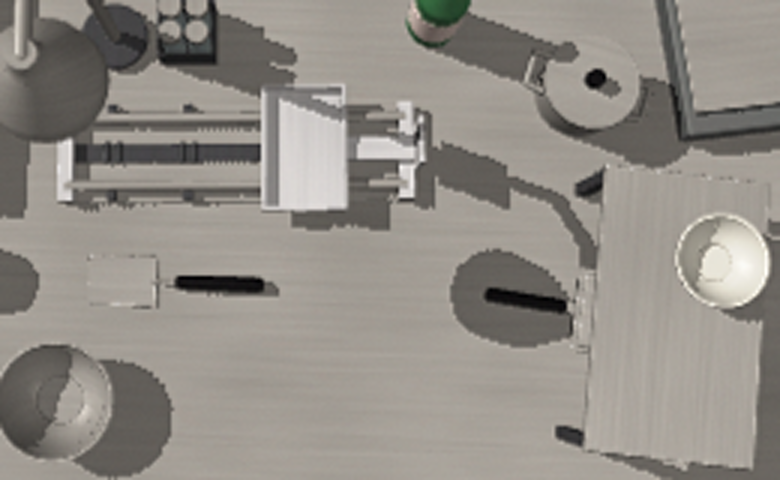

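View pics/sz.png

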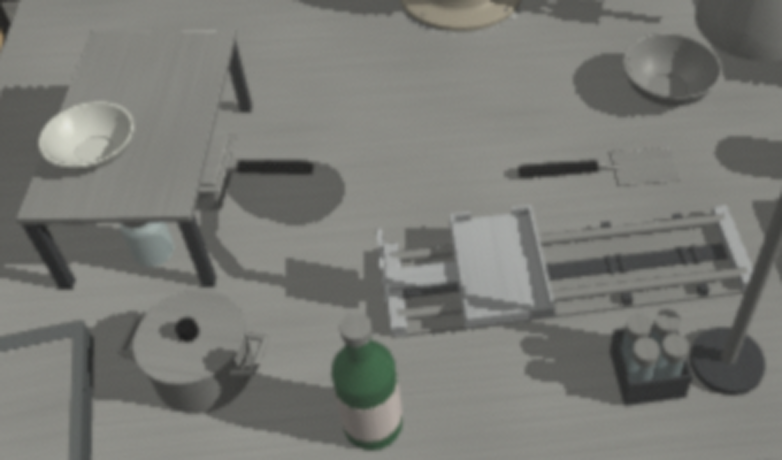

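The crops show the tray rim from (262,87) to (347,210) in the top crop, the push plate near (423,138), and the notch marks at columns 113 and 187. The caddy is behind the mark at 187 and the lamp base near 117. The handle runs from (487,294) to (567,306).

```bash
python3 - <<'E'
from h import *
np.set_printoptions(precision=4,suppress=True)
t=cv2.imread('pics/top0.png');s=cv2.imread('pics/side0.png')
T=cam('top');S=cam('side')
f=lambda u,v:(u/3+150-1/3,v/3+130-1/3)
g=lambda u,v:(u/2.3+40-.28,v/2.3+120-.28)
def ends(img,x0,y0,x1,y1,th):
    m=cv2.cvtColor(img,6)[y0:y1,x0:x1]<th
    b=max(blobs(m,(x0,y0)),key=lambda q:q[0]);n,l=cv2.connectedComponents(m.astype(np.uint8))
    c=b[1];k=l[int(round(c[1]-y0)),int(round(c[0]-x0))]
    p=np.argwhere(l==k)[:,::-1]+[x0,y0];(cx,cy),wh,an=cv2.minAreaRect(p.astype(np.float32))
    return b[0],c,b[2],cv2.boxPoints(((cx,cy),wh,an))
a=ends(t,305,215,345,245,45);b=ends(s,140,180,180,210,45)
print(a,b)
print('handle c tri',tri(T,a[1],S,b[1]))
for p in a[3]:print('h top z.053',onz(T,p,.053))
for p in b[3]:print('h side z.053',onz(S,p,.053))
print('rim', [onz(T,f(*q),.049)for q in[(262,87),(347,87),(347,210),(262,210)]])
print('rim side', [onz(S,g(*q),.049)for q in[(452,213),(530,209),(551,310),(465,325)]])
print('plate', [onz(T,f(*q),.100)for q in[(427,112),(424,163)]])
print('plate side', [onz(S,g(*q),.100)for q in[(380,232),(388,275)]])
print('notches',[onz(T,f(*q),.03)for q in[(187,153),(113,153),(65,170)]])
print('shade',onz(T,f(47,80),.4),'lampbase',onz(T,f(117,37),.01),onz(S,g(727,360),.01))
print('rods',[onz(T,f(*q),.03)for q in[(90,119),(255,118),(90,187),(255,187)]])
print('shelf',[onz(T,f(*q),.147)for q in[(607,166),(770,185),(752,467),(585,450)]])
print('pan rim/lid visible',[onz(T,f(*q),.055)for q in[(583,268),(577,347)]])
E
```

```text
(np.int32(117), array([324.7863, 229.6325]), array([ 7, 11, 27,  8], dtype=int32), array([[311.5676, 229.5946],
       [312.2703, 225.3784],
       [338.3784, 229.7297],
       [337.6757, 233.946 ]], dtype=float32)) (np.int32(111), array([159.7658, 192.4324]), array([ 4, 11, 31,  4], dtype=int32), array([[144., 191.],
       [174., 191.],
       [174., 194.],
       [144., 194.]], dtype=float32))
handle c tri (array([ 0.4271, -0.2903,  0.0464]), np.float64(0.0021776692631654145))
h top z.053 [ 0.4254 -0.2394  0.053 ]
h top z.053 [ 0.4415 -0.242   0.053 ]
h top z.053 [ 0.4279 -0.3421  0.053 ]
h top z.053 [ 0.4118 -0.3393  0.053 ]
h side z.053 [ 0.4223 -0.337   0.053 ]
h side z.053 [ 0.432 -0.244  0.053]
h side z.053 [ 0.4447 -0.2438  0.053 ]
h side z.053 [ 0.4351 -0.3362  0.053 ]
rim [array([0.6937, 0.0544, 0.049 ]), array([ 0.6973, -0.0566,  0.049 ]), array([ 0.5354, -0.0605,  0.049 ]), array([0.532 , 0.0488, 0.049 ])]
rim side [array([ 0.5353, -0.0571,  0.049 ]), array([0.5393, 0.0457, 0.049 ]), array([0.6986, 0.0488, 0.049 ]), array([ 0.7085, -0.0562,  0.049 ])]
plate [array([ 0.6561, -0.1554,  0.1   ]), array([ 0.5911, -0.1526,  0.1   ])]
plate side [array([ 0.5978, -0.1492,  0.1   ]), array([ 0.6629, -0.142 ,  0.1   ])]
notches [array([0.6065, 0.1501, 0.03  ]), array([0.6034, 0.2468, 0.03  ]), array([0.5789, 0.3081, 0.03  ])]
shade [0.6094 0.2511 0.4   ] lampbase [0.7656 0.2533 0.01  ] [0.7671 0.2558 0.01  ]
rods [array([0.6478, 0.2794, 0.03  ]), array([0.6562, 0.0628, 0.03  ]), array([0.5576, 0.2743, 0.03  ]), array([0.5643, 0.0595, 0.03  ])]
shelf [array([ 0.5864, -0.3679,  0.147 ]), array([ 0.5694, -0.5652,  0.147 ]), array([ 0.2365, -0.5343,  0.147 ]), array([ 0.2505, -0.3393,  0.147 ])]
pan rim/lid visible [array([ 0.4694, -0.3633,  0.055 ]), array([ 0.3693, -0.3551,  0.055 ])]
```

```bash
cat > w.py <<'E'
import sys,numpy as np
from scipy.spatial.transform import Rotation as R
def plan(W):  # list of (x,y,z,yaw) ; prints tool-unit shift and z turn of each leg
    for a,b in zip(W,W[1:]):
        r=R.from_euler('xyz',[np.pi,0,a[3]]).as_matrix();d=np.subtract(b[:3],a[:3])
        print(b,'shift',np.round(r.T@d/.2,3),'turn z',round((a[3]-b[3])/(np.pi/3),3),'mm',round(1000*np.linalg.norm(d)))
E
python3 -c "
from w import plan
plan([(.184,.545,.23,2.817),(.26,.36,.23,2.4),(.34,.17,.23,2.0),(.4,-.02,.23,1.705),(.42,-.19,.23,1.705),(.429,-.278,.18,1.705)])
from h import *
T=cam('top');S=cam('side');f=lambda u,v:(u/3+150-1/3,v/3+130-1/3);g=lambda u,v:(u/2.3+40-.28,v/2.3+120-.28)
print('bottle',onz(T,f(432,38),.0),onz(S,g(372,425),.03),'spat tip',onz(T,f(263,284),.01),'pot',onz(T,f(592,85),.08),'bowl',onz(T,f(57,400),.03))
"
```

```text
(0.26, 0.36, 0.23, 2.4) shift [-0.655 -0.756 -0.   ] turn z 0.398 mm 200
(0.34, 0.17, 0.23, 2.0) shift [-0.937 -0.43  -0.   ] turn z 0.382 mm 206
(0.4, -0.02, 0.23, 1.705) shift [-0.989 -0.123 -0.   ] turn z 0.282 mm 199
(0.42, -0.19, 0.23, 1.705) shift [-0.856 -0.015 -0.   ] turn z 0.0 mm 171
(0.429, -0.278, 0.18, 1.705) shift [-0.442 -0.014  0.25 ] turn z 0.0 mm 102
bottle [ 0.78146517 -0.17334725  0.        ] [ 0.81531011 -0.17069548  0.03      ] spat tip [0.43924224 0.04520975 0.01      ] pot [ 0.70279328 -0.36941299  0.08      ] bowl [0.28356283 0.30073837 0.03      ]
```

Request:
{"fn": "move_arm", "kwargs": {"deltas": [[1, [-0.2, -0.23, 0], [0, 0, 0.13]], [1, [-0.42, -0.48, 0], [0, 0, 0.26]], [1, [-0.655, -0.756, 0], [0, 0, 0.4]], [1, [-0.655, -0.756, 0], [0, 0, 0.4]]]}}

```text
clock: 0.65
tcp_pos: [0.2597, 0.357, 0.2304]
tool_rot: [-3.141, 0.001, 2.395]
force: [-0.1, 0.9, -0.2]
grip_width: 0.0942
grip_force: 0.0
```

Request:
{"fn": "move_arm", "kwargs": {"deltas": [[1, [-0.31, -0.14, 0], [0, 0, 0.13]], [1, [-0.62, -0.29, 0], [0, 0, 0.26]], [1, [-0.937, -0.43, 0], [0, 0, 0.38]], [1, [-0.937, -0.43, 0], [0, 0, 0.38]]]}}

```text
clock: 1.15
tcp_pos: [0.3404, 0.1678, 0.2306]
tool_rot: [3.141, 0.0, 1.997]
force: [0.1, 1.1, 0.6]
grip_width: 0.0937
grip_force: 0.0
```

Request:
{"fn": "move_arm", "kwargs": {"deltas": [[1, [-0.31, -0.04, 0], [0, 0, 0.1]], [1, [-0.62, -0.08, 0], [0, 0, 0.2]], [1, [-0.989, -0.123, 0], [0, 0, 0.282]], [1, [-0.989, -0.123, 0], [0, 0, 0.282]]]}}

```text
clock: 1.65
tcp_pos: [0.4009, -0.0232, 0.2305]
tool_rot: [3.141, 0.0, 1.701]
force: [0.3, 0.7, -0.9]
grip_width: 0.094
grip_force: 0.0
```

Request:
{"fn": "move_arm", "kwargs": {"deltas": [[1, [-0.3, 0, 0], [0, 0, 0]], [1, [-0.6, -0.01, 0], [0, 0, 0]], [1, [-0.856, -0.015, 0], [0, 0, 0]], [1, [-0.856, -0.015, 0], [0, 0, 0]], [1, [-0.856, -0.015, 0], [0, 0, 0]]]}}

```text
clock: 2.28
tcp_pos: [0.419, -0.1888, 0.2301]
tool_rot: [-3.141, -0.002, 1.706]
force: [0.2, 0.4, -0.1]
grip_width: 0.0943
grip_force: 0.0
```

```bash
python3 - <<'E'
from h import *
np.set_printoptions(precision=4,suppress=True)
s=ctrl.get_state();print(s['clock'],s['tcp_pos'],s['tool_rot'],s['qpos'],s['force'])
i=ctrl.grab_frame('wrist');cv2.imwrite('pics/w1.png',i)
C=cam('wrist',s)
m=cv2.cvtColor(i,6)<40
for b in blobs(m,amin=150):
    print(b[0],b[1],b[2],onz(C,b[1],.046))
for X in[(.4335,-.2407,.046),(.42,-.3407,.046),(.427,-.29,.046)]:print(proj(C,X))
E
```

```text
2.275 [ 0.419  -0.1888  0.2301] [-3.1411 -0.0022  1.7062] [-0.5761  0.1018  1.7321  0.0014  1.3094 -0.7118] [ 0.1861  0.3582 -0.1324]
1457 [155.3075 264.9568] [130 222  48  75] [ 0.3148 -0.3073  0.046 ]
1520 [357.3039 264.9211] [335 222  49  75] [ 0.5479 -0.2752  0.046 ]
1131 [251.0469 260.7869] [234 225  34  72] [ 0.4246 -0.2869  0.046 ]
7992 [ 55.1761 331.8537] [  0 263 512 121] [ 0.1975 -0.4149  0.046 ]
5997 [474.9678 317.6672] [422 263  90 108] [ 0.7051 -0.3248  0.046 ]
177 [453.9435 307.4463] [447 297  16  22] [ 0.6756 -0.3146  0.046 ]
314 [359.9045 351.5255] [348 332  25  39] [ 0.5766 -0.3918  0.046 ]
[264.3089 224.6247]
[241.3623 300.9335]
[252.7569 263.4978]
```

View pics/w1.png

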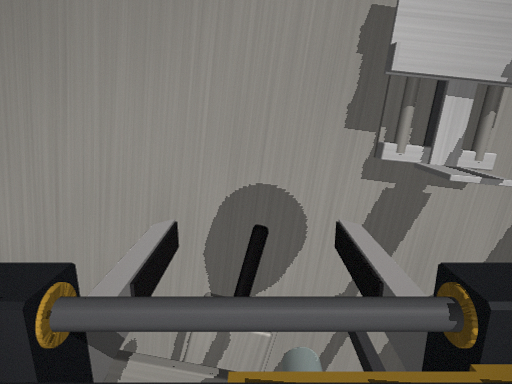

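The handle blob is at (251,261), with its tip at (260,226). That is within 2 mm of the prediction. Next I descend and grip.

Request:
{"fn": "move_arm", "kwargs": {"deltas": [[0.7, [-0.2, -0.01, 0.15], [0, 0, 0]], [0.7, [-0.426, -0.02, 0.35], [0, 0, 0]], [0.7, [-0.426, -0.02, 0.6], [0, 0, 0]], [0.7, [-0.426, -0.02, 0.8], [0, 0, 0]], [0.7, [-0.426, -0.02, 0.89], [0, 0, 0]]]}}

```text
clock: 2.95
tcp_pos: [0.4255, -0.2723, 0.0504]
tool_rot: [-3.139, -0.004, 1.707]
force: [0.6, -0.0, -0.5]
grip_width: 0.0657
grip_force: 0.0
```

Request:
{"fn": "move_arm", "kwargs": {"deltas": [[0.5, [0, 0, 0], [0, 0, 0]], [0.3, [0, 0, 0], [0, 0, 0]], [0.1, [0, 0, 0], [0, 0, 0]], [0, [0, 0, 0], [0, 0, 0]], [0, [0, 0, 0], [0, 0, 0]]], "squeeze": 20}}

```text
clock: 3.58
tcp_pos: [0.4267, -0.2756, 0.0531]
tool_rot: [3.14, 0.001, 1.704]
force: [0.7, -0.6, 2.3]
grip_width: 0.0218
grip_force: 18.7
```

Request:
{"fn": "move_arm", "kwargs": {"deltas": [[0, [0, 0, 0], [0, 0, 0]], [0, [0, 0, 0], [0, 0, 0]], [0, [0, 0, 0], [0, 0, 0]]]}}

```text
clock: 3.95
tcp_pos: [0.4266, -0.2755, 0.0529]
tool_rot: [3.141, 0.0, 1.704]
force: [-0.6, 1.2, 5.8]
grip_width: 0.0214
grip_force: 18.5
```

The tool is 15° off the handle axis because I made a sign slip in the yaw. I'll open, turn and re-grip.

Request:
{"fn": "move_arm", "kwargs": {"deltas": [[0.5, [0, 0, 0], [0, 0, 0]], [0.5, [0, 0, 0], [0, 0, 0]], [0.5, [0, 0, 0], [0, 0, 0.13]], [0.5, [0, 0, 0], [0, 0, 0.257]], [0.5, [0, 0, 0], [0, 0, 0.257]]]}}

```text
clock: 4.58
tcp_pos: [0.4261, -0.2754, 0.0521]
tool_rot: [-3.141, -0.0, 1.437]
force: [0.6, 0.7, -0.0]
grip_width: 0.0475
grip_force: 0.0
```

Request:
{"fn": "move_arm", "kwargs": {"deltas": [[0.25, [0, 0, 0], [0, 0, 0]], [0.1, [0, 0, 0], [0, 0, 0]], [0, [0, 0, 0], [0, 0, 0]], [0, [0, 0, 0], [0, 0, 0]], [0, [0, 0, 0], [0, 0, 0]]], "squeeze": 20}}

```text
clock: 5.2
tcp_pos: [0.4264, -0.2754, 0.0524]
tool_rot: [3.141, 0.0, 1.436]
force: [-0.5, 0.2, -0.1]
grip_width: 0.0176
grip_force: 20.0
```

Request:
{"fn": "move_arm", "kwargs": {"deltas": [[0, [0.02, 0, 0], [0, 0, 0]], [0, [0.06, 0, 0], [0, 0, 0]], [0, [0.12, 0, 0], [0, 0, 0]], [0, [0.18, 0, 0], [0, 0, 0]], [0, [0.24, 0, 0], [0, 0, 0]]]}}

```text
clock: 5.82
tcp_pos: [0.4328, -0.2267, 0.0524]
tool_rot: [-3.141, -0.0, 1.436]
force: [-0.7, -3.5, -2.9]
grip_width: 0.0178
grip_force: 20.0
```

Request:
{"fn": "move_arm", "kwargs": {"deltas": [[0, [0.08, 0, 0], [0, 0, 0]], [0, [0.17, 0, 0], [0, 0, 0]], [0, [0.26, 0, 0], [0, 0, 0]], [0, [0.35, -0.01, 0], [0, 0, 0]], [0, [0.44, -0.03, 0], [0, 0, 0]]]}}

```text
clock: 6.45
tcp_pos: [0.4388, -0.1385, 0.0524]
tool_rot: [3.141, -0.0, 1.436]
force: [-0.2, -2.5, -2.3]
grip_width: 0.0182
grip_force: 20.0
```

Request:
{"fn": "move_arm", "kwargs": {"deltas": [[0, [0.1, -0.02, 0], [0, 0, 0]], [0, [0.2, -0.04, 0], [0, 0, 0]], [0, [0.3, -0.06, 0], [0, 0, 0]], [0, [0.4, -0.08, 0], [0, 0, 0]], [0, [0.48, -0.1, 0], [0, 0, 0]]]}}

```text
clock: 7.08
tcp_pos: [0.4312, -0.0406, 0.0524]
tool_rot: [-3.141, -0.0, 1.436]
force: [0.5, -3.7, -2.5]
grip_width: 0.0181
grip_force: 20.0
```

Request:
{"fn": "move_arm", "kwargs": {"deltas": [[0, [0, 0, 0], [0, 0, 0]], [0.4, [0, 0, 0], [0, 0, 0]], [0.4, [0, 0, 0], [0, 0, 0]], [0.4, [0, 0, -0.15], [0, 0, 0]], [0.4, [0, 0, -0.4], [0, 0, 0]]]}}

```text
clock: 7.7
tcp_pos: [0.4305, -0.0423, 0.1321]
tool_rot: [-3.137, -0.0, 1.434]
force: [0.5, 0.2, 0.1]
grip_width: 0.0377
grip_force: 0.0
```

Request:
{"fn": "move_arm", "kwargs": {"deltas": [[0.7, [0, 0, -0.3], [0, 0, 0]], [0.7, [0, 0, -0.6], [0, 0, 0]], [0.7, [0, 0, -0.6], [0, 0, 0]]]}}

```text
clock: 8.07
tcp_pos: [0.4347, -0.0434, 0.2572]
tool_rot: [3.131, 0.001, 1.434]
force: [0.4, -0.4, 0.7]
grip_width: 0.0638
grip_force: 0.0
```

```bash
python3 - <<'E'
from h import *
np.set_printoptions(precision=4,suppress=True)
s=ctrl.get_state();print(s['clock'],s['tcp_pos'],s['tool_rot'],s['qpos'],s['force'])
t=ctrl.grab_frame('top');d=ctrl.grab_frame('side');w=ctrl.grab_frame('wrist')
for n,i in zip('tsw',(t,d,w)):cv2.imwrite(f'pics/{n}2.png',i)
v=np.vstack([np.hstack([cv2.resize(t[180:270,230:360],(390,270)),cv2.resize(d[150:240,100:230],(390,270))]),np.hstack([cv2.resize(w,(390,292)),np.zeros((292,390,3),np.uint8)])])
cv2.imwrite('pics/v2.png',v)
E
```

```text
8.075 [ 0.4347 -0.0434  0.2572] [3.1308 0.0013 1.4344] [-0.2589  0.0427  1.7295 -0.      1.3585 -0.1225] [ 0.427  -0.3834  0.7113]
```

View pics/v2.png

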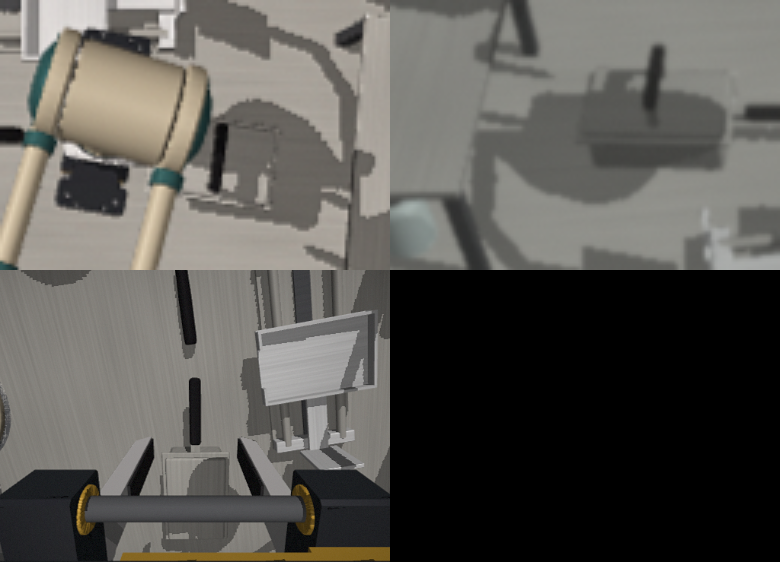

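The pan stands clear of the shelf. Its lid bar is at about (217,157) in the top crop and (264,78) in the side crop. I'll triangulate it.

```bash
python3 - <<'E'
from h import *
np.set_printoptions(precision=4,suppress=True)
t=cv2.imread('pics/t2.png');d=cv2.imread('pics/s2.png');T=cam('top');S=cam('side')
def bx(img,x0,y0,x1,y1,th):
    m=(cv2.cvtColor(img,6)[y0:y1,x0:x1]<th).astype(np.uint8);n,l,st,c=cv2.connectedComponentsWithStats(m)
    k=1+np.argmax(st[1:,4]);p=(np.argwhere(l==k)[:,::-1]+[x0,y0]).astype(np.float32)
    r=cv2.minAreaRect(p);v=cv2.fitLine(p,2,0,.01,.01).ravel();q=(p-v[2:])@v[:2]
    return st[k,4],v[2:]+v[:2]*q.min(),v[2:],v[2:]+v[:2]*q.max()
a=bx(t,299,218,312,248,45);b=bx(d,178,160,196,190,45);print(a,b)
e=[tri(T,a[i],S,b[j]) for i,j in((1,3),(2,2),(3,1))]
f=[tri(T,a[i],S,b[j]) for i,j in((1,1),(2,2),(3,3))]
print(e);print(f)
print([onz(T,a[i],.104) for i in(1,2,3)],[onz(S,b[i],.102) for i in(1,2,3)])
# wrist handle
s=dict(tcp_pos=[.4347,-.0434,.2572],tool_rot=[3.1308,.0013,1.4344]);C=cam('wrist',s);w=cv2.imread('pics/w2.png')
h=bx(w,240,130,272,240,45);print(h,[onz(C,h[i],.053) for i in(1,2,3)])
E
```

```text
(np.int32(78), array([301.2445, 243.0286], dtype=float32), array([302.6026, 231.4359], dtype=float32), array([303.841 , 220.8642], dtype=float32)) (np.int32(37), array([185.8302, 184.9683], dtype=float32), array([187.0811, 178.2703], dtype=float32), array([188.6044, 170.1129], dtype=float32))
[(array([ 0.3733, -0.1955,  0.0824]), np.float64(0.0009456252580538563)), (array([ 0.416 , -0.1994,  0.0892]), np.float64(0.00029668300169945937)), (array([ 0.4546, -0.202 ,  0.0999]), np.float64(0.00011883198955813881))]
[(array([ 0.3736, -0.2089,  0.0149]), np.float64(0.00506004019255726)), (array([ 0.416 , -0.1994,  0.0892]), np.float64(0.00029668300169945937)), (array([ 0.4507, -0.19  ,  0.1582]), np.float64(0.005396840193263179))]
[array([ 0.3731, -0.1927,  0.104 ]), array([ 0.4154, -0.1972,  0.104 ]), array([ 0.4543, -0.2014,  0.104 ])] [array([ 0.4566, -0.2017,  0.102 ]), array([ 0.4287, -0.1979,  0.102 ]), array([ 0.3935, -0.193 ,  0.102 ])]
(np.int32(1254), array([254.9308, 141.9665], dtype=float32), array([255.2982, 185.0263], dtype=float32), array([255.6739, 229.0454], dtype=float32)) [array([ 0.4387, -0.0077,  0.053 ]), array([ 0.4324, -0.0567,  0.053 ]), array([ 0.4255, -0.1104,  0.053 ])]
```

Request:
{"fn": "move_arm", "kwargs": {"deltas": [[0.6, [-0.15, 0, 0], [0, 0, 0.16]], [0.6, [-0.3, 0, 0], [0, 0, 0.32]], [0.6, [-0.46, 0, 0], [0, 0, 0.48]], [0.6, [-0.62, 0.01, 0], [0, 0, 0.64]], [0.6, [-0.78, 0.015, 0], [0, 0, 0.8]]]}}

```text
clock: 8.85
tcp_pos: [0.4125, -0.1975, 0.25]
tool_rot: [-3.137, 0.002, 0.592]
force: [-0.7, -0.2, 1.1]
grip_width: 0.0565
grip_force: 0.0
```

Request:
{"fn": "move_arm", "kwargs": {"deltas": [[0.6, [0, 0, 0], [0, 0, 0.17]], [0.6, [0, 0, 0], [0, 0, 0.34]], [0.6, [0, 0, 0], [0, 0, 0.51]], [0.6, [0, 0, 0], [0, 0, 0.686]], [0.6, [0, 0, 0], [0, 0, 0.686]]]}}

```text
clock: 9.48
tcp_pos: [0.4128, -0.1966, 0.2503]
tool_rot: [-3.139, 0.004, -0.119]
force: [-0.6, 1.0, -0.0]
grip_width: 0.0565
grip_force: 0.0
```

Request:
{"fn": "move_arm", "kwargs": {"deltas": [[0.6, [0, 0, 0], [0, 0, 0]], [0.6, [0, 0, 0], [0, 0, 0]]]}}

```text
clock: 9.72
tcp_pos: [0.4136, -0.1969, 0.252]
tool_rot: [-3.141, 0.001, -0.119]
force: [-0.3, 0.5, -1.0]
grip_width: 0.0561
grip_force: 0.0
```

```bash
python3 - <<'E'
from h import *
np.set_printoptions(precision=4,suppress=True)
s=ctrl.get_state();print(s['clock'],s['tcp_pos'],s['tool_rot'],s['qpos'],s['force'])
print(step(s,np.array([.4137,-.198,.105])-s['tcp_pos']),(s['tool_rot'][2]+.122)/(np.pi/3))
w=ctrl.grab_frame('wrist');cv2.imwrite('pics/w3.png',w);C=cam('wrist',s)
m=cv2.cvtColor(w,6)<45
for b in blobs(m,amin=200):print(b,onz(C,b[1],.106))
print([proj(C,X) for X in[(.4137,-.198,.106),(.456,-.203,.106),(.371,-.193,.106)]])
E
```

```text
9.725 [ 0.4136 -0.1969  0.252 ] [-3.141   0.0009 -0.1193] [-0.5965  0.0857  1.6952  0.0001  1.3617  1.0935] [-0.2763  0.5181 -1.0088]
[0.0018 0.0058 0.7348] 0.002615568358230854
(np.int32(225), array([408.9556,   7.4578]), array([391,   0,  37,  17], dtype=int32)) [ 0.5511 -0.344   0.106 ]
(np.int32(1149), array([258.3377, 185.1279]), array([252, 143,  14,  86], dtype=int32)) [ 0.4125 -0.1993  0.106 ]
(np.int32(1002), array([ 33.    , 176.7435]), array([  0, 167,  68,  21], dtype=int32)) [0.4463 0.0151 0.106 ]
(np.int32(1360), array([133.1324, 175.1794]), array([ 88, 168,  91,  16], dtype=int32)) [ 0.4364 -0.0809  0.106 ]
(np.int32(2913), array([246.3337, 276.2818]), array([133, 222, 244,  88], dtype=int32)) [ 0.3167 -0.1754  0.106 ]
(np.int32(8717), array([428.4332, 313.4552]), array([358, 260, 154, 112], dtype=int32)) [ 0.2494 -0.3651  0.106 ]
(np.int32(14244), array([ 91.9093, 328.9165]), array([  0, 263, 512, 121], dtype=int32)) [0.2731 0.0007 0.106 ]
[array([256.8526, 184.0549]), array([256.8458, 139.6577]), array([256.9059, 225.8636])]
```

View pics/w3.png

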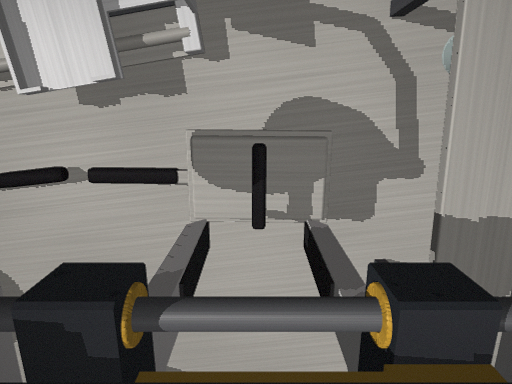

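The bar blob is at (258,185), within 1.5 mm of the prediction, and it stands vertical in the tool frame. Next I descend, grip and lift.

Request:
{"fn": "move_arm", "kwargs": {"deltas": [[0.6, [-0.007, 0.011, 0.25], [0, 0, 0]], [0.6, [-0.007, 0.011, 0.5], [0, 0, 0]], [0.6, [-0.007, 0.011, 0.68], [0, 0, 0]], [0.6, [-0.007, 0.011, 0.735], [0, 0, 0]], [0.6, [-0.007, 0.011, 0.735], [0, 0, 0]]]}}

```text
clock: 10.4
tcp_pos: [0.4124, -0.1992, 0.1056]
tool_rot: [-3.141, 0.0, -0.12]
force: [0.6, 0.6, 0.4]
grip_width: 0.0562
grip_force: 0.0
```

Request:
{"fn": "move_arm", "kwargs": {"deltas": [[0.4, [0, 0, 0], [0, 0, 0]], [0.25, [0, 0, 0], [0, 0, 0]], [0.1, [0, 0, 0], [0, 0, 0]], [0, [0, 0, 0], [0, 0, 0]], [0, [0, 0, 0], [0, 0, 0]]], "squeeze": 35}}

```text
clock: 11.02
tcp_pos: [0.4122, -0.1989, 0.1056]
tool_rot: [-3.141, -0.0, -0.121]
force: [0.0, 0.8, 2.3]
grip_width: 0.0134
grip_force: 35.0
```

Request:
{"fn": "move_arm", "kwargs": {"deltas": [[0, [0, 0, 0], [0, 0, 0]], [0, [0, 0, -0.03], [0, 0, 0]], [0, [0, 0, -0.08], [0, 0, 0]], [0, [0, 0, -0.15], [0, 0, 0]], [0, [0, 0, -0.22], [0, 0, 0]]]}}

```text
clock: 11.65
tcp_pos: [0.4122, -0.1991, 0.1504]
tool_rot: [3.142, -0.0, -0.121]
force: [-0.7, -0.5, -8.0]
grip_width: 0.0136
grip_force: 35.0
```

Request:
{"fn": "move_arm", "kwargs": {"deltas": [[0, [0, 0, -0.1], [0, 0, 0]], [0, [0, 0, -0.2], [0, 0, 0]], [0, [0, 0, -0.28], [0, 0, 0]], [0, [0, 0, -0.28], [0, 0, 0]]]}}

```text
clock: 12.15
tcp_pos: [0.4131, -0.1997, 0.2073]
tool_rot: [3.14, -0.004, -0.121]
force: [-0.1, -0.8, -8.3]
grip_width: 0.0137
grip_force: 35.0
```

```bash
python3 - <<'E'
from h import *
np.set_printoptions(precision=4,suppress=True)
s=ctrl.get_state();print(s['clock'],s['tcp_pos'],s['tool_rot'],s['qpos'],s['force'],s['ft_torque'])
from w import plan
# tray centre, place yaw = tool yaw + 97deg+2deg
plan([(.412,-.199,.205,-.119),(.47,-.13,.205,.6),(.54,-.06,.205,1.2),(.616,-.004,.205,1.61)])
E
```

```text
12.15 [ 0.4131 -0.1997  0.2073] [ 3.1397 -0.0039 -0.1206] [-0.6022  0.1135  1.7775  0.0001  1.2463  1.0892] [-0.1265 -0.8143 -8.257 ] [-0.0048  0.1584  0.006 ]
(0.47, -0.13, 0.205, 0.6) shift [ 0.247 -0.377 -0.   ] turn z -0.687 mm 90
(0.54, -0.06, 0.205, 1.2) shift [ 0.486 -0.091 -0.   ] turn z -0.573 mm 99
(0.616, -0.004, 0.205, 1.61) shift [0.399 0.253 0.   ] turn z -0.392 mm 94
```

```bash
python3 - <<'E'
from h import *
np.set_printoptions(precision=4,suppress=True)
w=cv2.imread('pics/w2.png');s=dict(tcp_pos=[.4347,-.0434,.2572],tool_rot=[3.1308,.0013,1.4344]);C=cam('wrist',s)
q=[(257,332),(370,311),(376,384),(268,404)]
for u,v in q:print(onz(C,(u*1.313,(v-270)*1.313),.049))
a=cv2.resize(w[40:250,320:512],None,fx=3,fy=2.8,interpolation=cv2.INTER_CUBIC);cv2.imwrite('pics/w2z.png',a)
E
```

```text
[0.5379 0.0428 0.049 ]
[0.6968 0.0493 0.049 ]
[ 0.7104 -0.0554  0.049 ]
[ 0.5471 -0.0638  0.049 ]
```

View pics/w2z.png

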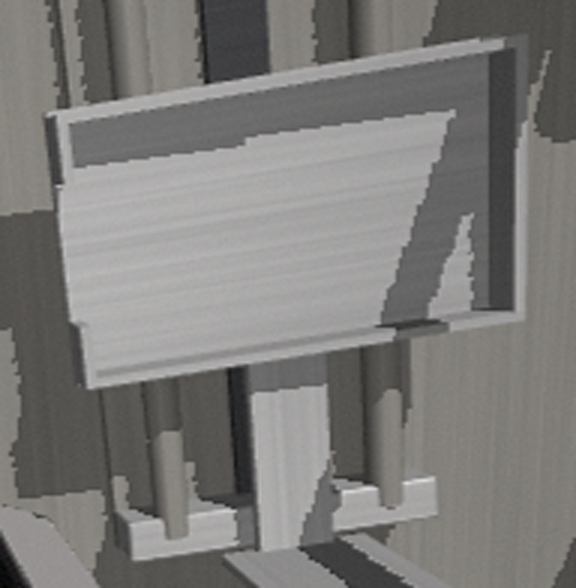

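The tray corners in the crop are (47,115), (525,38), (522,318) and (90,387), with the notch on the left side. The arm was still settling in that frame, so I'll carry the pan beside the tray and take a steady one.

Request:
{"fn": "move_arm", "kwargs": {"deltas": [[0, [-0.01, -0.12, 0], [0, 0, 0]], [0, [-0.02, -0.3, 0], [0, 0, 0]], [0, [-0.04, -0.5, 0], [0, 0, 0]], [0, [-0.05, -0.7, 0], [0, 0, 0]], [0, [-0.06, -0.85, 0], [0, 0, 0]]]}}

```text
clock: 12.78
tcp_pos: [0.4199, -0.0271, 0.2049]
tool_rot: [-3.141, 0.001, -0.12]
force: [0.0, -0.2, -7.5]
grip_width: 0.0138
grip_force: 35.0
```

Request:
{"fn": "move_arm", "kwargs": {"deltas": [[0, [0, 0, 0], [0, 0, 0]], [0, [0, 0, 0], [0, 0, 0]], [0, [0, 0, 0], [0, 0, 0]], [0, [0, 0, 0], [0, 0, 0]]]}}

```text
clock: 13.28
tcp_pos: [0.4207, -0.0295, 0.2054]
tool_rot: [3.142, 0.0, -0.122]
force: [-0.0, 0.2, -6.5]
grip_width: 0.0138
grip_force: 35.0
```

```bash
python3 - <<'E'
from h import *
s=ctrl.get_state();print(s['clock'],s['tcp_pos'],s['tool_rot'],s['force'])
w=ctrl.grab_frame('wrist');cv2.imwrite('pics/w4.png',w);np.save('s4.npy',np.r_[s['tcp_pos'],s['tool_rot']])
cv2.imwrite('pics/w4z.png',cv2.resize(w[:300],None,fx=1.56,fy=2,interpolation=cv2.INTER_CUBIC))
E
```

```text
13.275 [ 0.42067482 -0.02948083  0.20535587] [ 3.14153982e+00  1.47067373e-04 -1.21815832e-01] [-0.03095623  0.21812768 -6.5160456 ]
```

View pics/w4z.png

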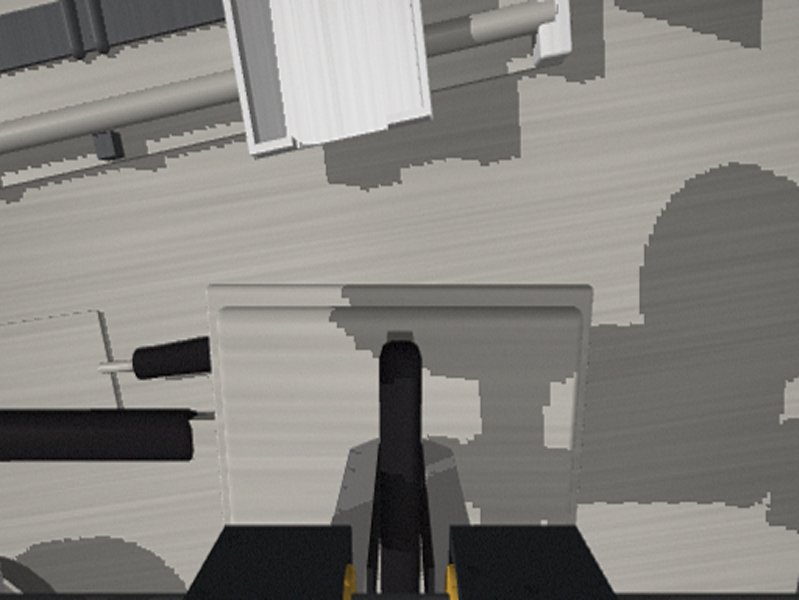

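The tray's front outer corners are at (251,157) and (432,118), and the notch edges are at (298,147) and (388,127). The pan's rim corners are at (208,287) and (592,287).

```bash
python3 - <<'E'
from h import *
np.set_printoptions(precision=4,suppress=True)
q=np.load('s4.npy');s=dict(tcp_pos=q[:3],tool_rot=q[3:]);C=cam('wrist',s)
f=lambda u,v:(u/1.5605,v/2)
L,Rr=onz(C,f(251,157),.049),onz(C,f(432,118),.049);print('front',L,Rr,np.linalg.norm(L-Rr))
N=[onz(C,f(*p),.040) for p in[(298,147),(388,127)]];print('notch',N)
print('left wall',onz(C,f(224,0),.049),'right top',onz(C,f(421,0),.049))
y=(L-Rr)/np.linalg.norm(L-Rr);x=np.array([y[1],-y[0],0]);print('yaw',np.degrees(np.arctan2(x[1],x[0])),'centre',(L+Rr)/2+.081*x)
r=R.from_euler('xyz',q[3:]).as_matrix();z=q[2]-.105+.055
for p in[(208,286),(592,286)]:print('rim tool',r.T@(onz(C,f(*p),z)-q[:3]))
E
```

```text
front [0.5284 0.0455 0.049 ] [ 0.5322 -0.0625  0.049 ] 0.10809434299731342
notch [array([0.5305, 0.0188, 0.04  ]), array([ 0.5327, -0.0365,  0.04  ])]
left wall [0.594  0.0479 0.049 ] right top [ 0.5807 -0.0614  0.049 ]
yaw 2.0133623200854696 centre [ 0.6113 -0.0056  0.049 ]
rim tool [ 0.0496 -0.078   0.05  ]
rim tool [0.0497 0.0792 0.05  ]
```

```bash
python3 - <<'E'
from w import plan
u=3.14159265/3
plan([(.4207,-.0295,.2054,-.1205),(.49,-.02,.225,-.1205+.75*u),(.56,-.01,.225,-.1205+1.5*u),(.613,-.0037,.225,1.606)])
E
```

```text
(0.49, -0.02, 0.225, 0.6648981625000001) shift [ 0.338 -0.089 -0.098] turn z -0.75 mm 73
(0.56, -0.01, 0.225, 1.4502963250000003) shift [0.306 0.177 0.   ] turn z -0.75 mm 71
(0.613, -0.0037, 0.225, 1.606) shift [0.063 0.259 0.   ] turn z -0.149 mm 53
```

Request:
{"fn": "move_arm", "kwargs": {"deltas": [[0, [0.04, -0.01, -0.02], [0, 0, -0.1]], [0, [0.11, -0.03, -0.05], [0, 0, -0.25]], [0, [0.19, -0.05, -0.08], [0, 0, -0.42]], [0, [0.27, -0.07, -0.098], [0, 0, -0.59]], [0, [0.338, -0.089, -0.098], [0, 0, -0.75]]]}}

```text
clock: 13.95
tcp_pos: [0.4909, -0.0197, 0.2253]
tool_rot: [3.141, -0.001, 0.67]
force: [1.0, 1.1, -8.2]
grip_width: 0.0133
grip_force: 35.0
```

Request:
{"fn": "move_arm", "kwargs": {"deltas": [[0, [0.06, 0.035, 0], [0, 0, -0.16]], [0, [0.12, 0.07, 0], [0, 0, -0.32]], [0, [0.19, 0.11, 0], [0, 0, -0.48]], [0, [0.25, 0.145, 0], [0, 0, -0.63]], [0, [0.306, 0.177, 0], [0, 0, -0.75]]]}}

```text
clock: 14.58
tcp_pos: [0.5604, -0.0098, 0.2246]
tool_rot: [-3.141, -0.0, 1.454]
force: [-0.1, -0.7, -7.3]
grip_width: 0.0139
grip_force: 35.0
```

Request:
{"fn": "move_arm", "kwargs": {"deltas": [[0, [0.02, 0.07, 0], [0, 0, -0.06]], [0, [0.04, 0.16, 0], [0, 0, -0.11]], [0, [0.063, 0.259, 0], [0, 0, -0.149]], [0, [0.063, 0.259, 0], [0, 0, -0.149]], [0, [0.063, 0.259, 0], [0, 0, -0.149]]]}}

```text
clock: 15.2
tcp_pos: [0.6117, -0.0034, 0.2244]
tool_rot: [-3.139, -0.0, 1.605]
force: [0.1, -0.2, -8.2]
grip_width: 0.0136
grip_force: 35.0
```

```bash
python3 - <<'E'
from h import *
np.set_printoptions(precision=4,suppress=True)
s=ctrl.get_state();print(s['clock'],s['tcp_pos'],s['tool_rot'],s['qpos'],s['force'],s['ft_torque'],s['grip_width'])
print(step(s,np.array([.613,-.0037,.16])-s['tcp_pos']),s['tool_rot'][2]-1.606)
i=ctrl.grab_frame('side');cv2.imwrite('pics/s5.png',i);
w=ctrl.grab_frame('wrist');
v=np.hstack([cv2.resize(i[170:280,200:330],(400,338)),cv2.resize(w,(400,338))]);cv2.imwrite('pics/v5.png',v)
E
```

```text
15.2 [ 0.6117 -0.0034  0.2244] [-3.1388 -0.0003  1.6053] [-0.1192  0.336   1.4316 -0.0001  1.3768 -0.1537] [ 0.1484 -0.2292 -8.2136] [-0.0556  0.1192 -0.029 ] 0.013628613616062992
[-0.0018  0.0073  0.3218] -0.0006873737539849767
```

View pics/v5.png

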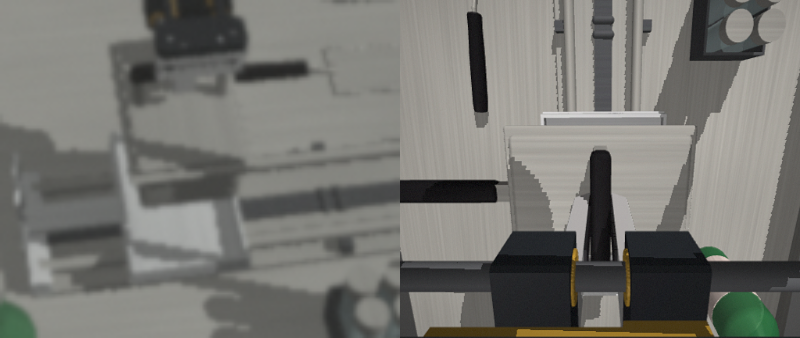

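The pan hangs over the tray. The tray's far wall spans columns 541–665 (middle 603) against the bar at 600. I'll measure that offset precisely.

```bash
python3 - <<'E'
from h import *
np.set_printoptions(precision=4,suppress=True)
s=ctrl.get_state();w=ctrl.grab_frame('wrist');cv2.imwrite('pics/w6.png',w);C=cam('wrist',s);print(s['tcp_pos'],s['tool_rot'])
g=cv2.cvtColor(w,6).astype(int)
for r in(129,131,133,135,137):
    d=np.diff(g[r]);L=165+np.argmax(d[165:200]);Rr=325+np.argmin(d[325:355]);print(r,L+.5,Rr+.5,onz(C,(L+.5,r),.049),onz(C,(Rr+.5,r),.049),g[r,L+5])
print(g[118:146,240])
rr=160
for r in(150,160,170):
    print(r,g[r,128:150],g[r,368:384])
E
```

```text
[ 0.6118 -0.0033  0.2249] [-3.1402 -0.0002  1.6056]
129 179.5 333.5 [0.5298 0.0463 0.049 ] [0.6866 0.0519 0.049 ] 184
131 179.5 332.5 [0.5298 0.0442 0.049 ] [0.6858 0.0498 0.049 ] 210
133 179.5 332.5 [0.5297 0.0422 0.049 ] [0.686  0.0478 0.049 ] 190
135 186.5 333.5 [0.5369 0.0405 0.049 ] [0.6872 0.0459 0.049 ] 137
137 186.5 333.5 [0.5368 0.0384 0.049 ] [0.6874 0.0438 0.049 ] 136
[170 171 172 174 173 171 172 169 181 218 184 189 210 210 211 181 137 138
 140 138 136 142 141 139 149 174 176 171]
150 [161 164 165 164 154 135 161 162 162 164 162 163 161 162 162 164 163 162
 163 162 163 162] [165 162 165 166 165 166 166 155  99 105 101  86  90 109 104 108]
160 [163 162 164 166 155 124 137 160 166 165 156 128 139 146 156 165 161 163
 161 161 162 163] [162 160 160 152 144 131  87 101 102 100  85  90 124 170 167 176]
170 [164 160 161 162 162 159 124 136 160 162 166 155 121 132 143 155 162 161
 161 159 160 162] [157 155 139  81  79  96 107 105  98  99 137 178 171 171 172 170]
```

Request:
{"fn": "move_arm", "kwargs": {"deltas": [[0, [0, 0, 0.07], [0, 0, 0]], [0, [0, 0, 0.15], [0, 0, 0]], [0, [0, 0, 0.23], [0, 0, 0]], [0, [0, 0, 0.29], [0, 0, 0]], [0, [0, 0, 0.32], [0, 0, 0]]]}}

```text
clock: 15.98
tcp_pos: [0.6124, -0.0031, 0.1597]
tool_rot: [-3.14, -0.0, 1.606]
force: [-1.2, -0.5, -7.5]
grip_width: 0.0136
grip_force: 35.0
```

Request:
{"fn": "move_arm", "kwargs": {"deltas": [[0, [0, 0, 0.02], [0, 0, 0]], [0, [0, 0, 0.04], [0, 0, 0]], [0, [0, 0, 0.06], [0, 0, 0]], [0, [0, 0, 0.075], [0, 0, 0]], [0, [0, 0, 0.085], [0, 0, 0]]]}}

```text
clock: 16.6
tcp_pos: [0.6129, -0.0031, 0.144]
tool_rot: [3.142, -0.0, 1.606]
force: [-0.3, -1.2, -7.6]
grip_width: 0.014
grip_force: 35.0
```

Request:
{"fn": "move_arm", "kwargs": {"deltas": [[0, [0, 0, 0.005], [0, 0, 0]], [0, [0, 0, 0.01], [0, 0, 0]], [0, [0, 0, 0.015], [0, 0, 0]], [0, [0, 0, 0.018], [0, 0, 0]], [0, [0, 0, 0.018], [0, 0, 0]]]}}

```text
clock: 17.23
tcp_pos: [0.6128, -0.0031, 0.1408]
tool_rot: [3.141, -0.0, 1.606]
force: [-2.1, 0.3, -5.1]
grip_width: 0.0137
grip_force: 35.0
```

Request:
{"fn": "move_arm", "kwargs": {"deltas": [[0, [0, 0, 0.004], [0, 0, 0]], [0, [0, 0, 0.007], [0, 0, 0]], [0, [0, 0, 0.007], [0, 0, 0]]]}}

```text
clock: 17.6
tcp_pos: [0.6128, -0.0031, 0.1408]
tool_rot: [3.141, 0.0, 1.606]
force: [-3.9, 0.3, 5.0]
grip_width: 0.0135
grip_force: 35.0
```

```bash
python3 - <<'E'
from h import *
np.set_printoptions(precision=4,suppress=True)
s=ctrl.get_state();print(s['clock'],s['tcp_pos'],s['force'],s['ft_torque'])
i=ctrl.grab_frame('side');cv2.imwrite('pics/s7.png',i);w=ctrl.grab_frame('wrist');cv2.imwrite('pics/w7.png',w)
C=cam('wrist',s);S=cam('side')
cv2.imwrite('pics/v7.png',np.hstack([cv2.resize(i[180:280,200:320],(396,330)),cv2.resize(w[40:300,80:420],(396,303)).__class__(0) if 0 else cv2.resize(w[40:300,80:420],(396,330))]))
E
```

```text
17.6 [ 0.6128 -0.0031  0.1408] [-3.9296  0.3472  5.0394] [0.0251 0.7792 0.0053]
```

View pics/v7.png

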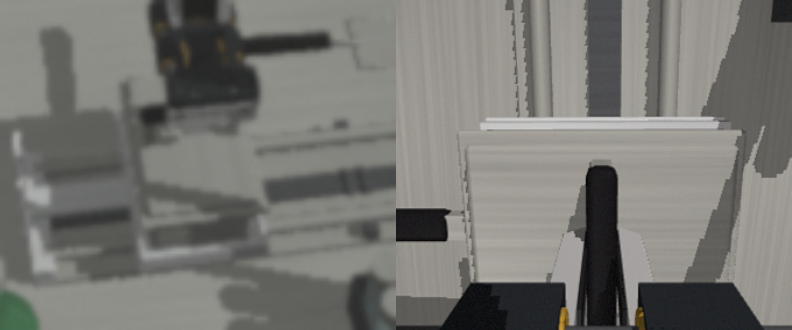

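That view shows the pan level inside the tray walls with its handle toward the robot, and the TCP height confirms it is seated. I have now viewed my full allotment of pictures, in fact one over, so the rest goes by numbers. Next I release and rise.

Request:
{"fn": "move_arm", "kwargs": {"deltas": [[0, [0, 0, -0.006], [0, 0, 0]], [0.1, [0, 0, -0.006], [0, 0, 0]], [0.25, [0, 0, -0.006], [0, 0, 0]], [0.4, [0, 0, -0.006], [0, 0, 0]], [0.4, [0, 0, -0.006], [0, 0, 0]]]}}

```text
clock: 18.32
tcp_pos: [0.6136, -0.0032, 0.1403]
tool_rot: [3.14, 0.0, 1.606]
force: [-0.1, 0.6, -0.5]
grip_width: 0.0371
grip_force: 0.0
```

Request:
{"fn": "move_arm", "kwargs": {"deltas": [[0.4, [0, 0, 0], [0, 0, 0]], [0.4, [0, 0, -0.1], [0, 0, 0]], [0.4, [0, 0, -0.25], [0, 0, 0]], [0.4, [0, 0, -0.45], [0, 0, 0]], [0.4, [0, 0, -0.6], [0, 0, 0]]]}}

```text
clock: 18.95
tcp_pos: [0.6133, -0.0032, 0.262]
tool_rot: [3.14, 0.0, 1.606]
force: [-0.3, -0.6, -0.1]
grip_width: 0.0375
grip_force: 0.0
```

Request:
{"fn": "move_arm", "kwargs": {"deltas": [[0.2, [-0.2, 0, 0], [0, 0, 0]], [0, [-0.45, 0, 0], [0, 0, 0]], [0, [-0.7, 0, 0], [0, 0, 0]], [0, [-0.93, 0.01, 0], [0, 0.1, 0]], [0, [-0.93, 0.01, 0], [0, 0.2, 0]]]}}

```text
clock: 19.58
tcp_pos: [0.6217, -0.1923, 0.26]
tool_rot: [3.141, -0.211, 1.603]
force: [0.1, 0.6, -0.1]
grip_width: 0.0003
grip_force: 0.0
```

Request:
{"fn": "move_arm", "kwargs": {"deltas": [[0, [0, 0, 0], [0, 0, 0]], [0, [0, 0, 0], [0, 0, 0]]]}}

```text
clock: 19.82
tcp_pos: [0.6214, -0.1883, 0.2602]
tool_rot: [-3.142, -0.209, 1.607]
force: [0.5, 0.7, 0.5]
grip_width: 0.0006
grip_force: 0.0
```

```bash
python3 - <<'E'
from h import *
np.set_printoptions(precision=4,suppress=True)
s=ctrl.get_state();print(s['clock'],s['tcp_pos'],s['tool_rot'],s['qpos'],s['force'])
w=ctrl.grab_frame('wrist');cv2.imwrite('pics/w8.png',w);d=ctrl.grab_frame('side');cv2.imwrite('pics/s8.png',d);C=cam('wrist',s);S=cam('side')
m=cv2.cvtColor(w,6)<45
for b in blobs(m,amin=200):print(b,onz(C,b[1],.141))
print('bar expected px',proj(C,(.613,-.004,.141)),'handle mid',proj(C,(.47,-.009,.088)),'plate',proj(C,(.616,-.155,.1)))
m=cv2.cvtColor(d,6)<45
for b in blobs(m[150:260,200:320],(200,150),20):print(b,onz(S,b[1],.141))
print(step(s,np.array([.618,-.195,.085])-s['tcp_pos']))
E
```

```text
19.825 [ 0.6214 -0.1883  0.2602] [-3.1415 -0.2087  1.6068] [-0.5026  0.4239  1.2251  0.1789  1.6004 -0.5429] [0.5048 0.7063 0.5315]
(np.int32(349), array([117.5903,  10.4871]), array([110,   0,  16,  24], dtype=int32)) [ 0.4917 -0.0083  0.141 ]
(np.int32(958), array([253.9781,  31.5251]), array([247,   0,  15,  65], dtype=int32)) [ 0.6116 -0.0219  0.141 ]
(np.int32(1797), array([117.8408,  40.1324]), array([ 69,  31, 100,  19], dtype=int32)) [ 0.4923 -0.0337  0.141 ]
(np.int32(305), array([472.4656, 218.9738]), array([462, 206,  24,  29], dtype=int32)) [ 0.8141 -0.1797  0.141 ]
(np.int32(3452), array([202.5487, 282.823 ]), array([147, 263, 103,  42], dtype=int32)) [ 0.5731 -0.2469  0.141 ]
(np.int32(3373), array([309.0353, 282.5861]), array([263, 263, 102,  39], dtype=int32)) [ 0.6697 -0.2431  0.141 ]
(np.int32(5956), array([199.2359, 340.2418]), array([145, 306, 106,  65], dtype=int32)) [ 0.5716 -0.3003  0.141 ]
(np.int32(5392), array([313.8629, 336.3858]), array([263, 310, 104,  54], dtype=int32)) [ 0.6763 -0.2928  0.141 ]
(np.int32(517), array([257.7253, 382.9903]), array([  0, 382, 512,   2], dtype=int32)) [ 0.6266 -0.3385  0.141 ]
bar expected px [256.3824  10.7425] handle mid [118.8004  36.9768] plate [253.8391 182.6533]
(np.int32(58), array([257.1897, 213.4483]), array([44, 61, 28,  6], dtype=int32)) [ 0.6207 -0.0052  0.141 ]
[-0.2139 -0.0183  0.8503]
```

Request:
{"fn": "move_arm", "kwargs": {"deltas": [[0, [-0.07, -0.006, 0.28], [0, 0, 0]], [0, [-0.14, -0.012, 0.56], [0, 0, 0]], [0, [-0.2, -0.018, 0.78], [0, 0, 0]], [0, [-0.214, -0.018, 0.85], [0, 0, 0]], [0, [-0.214, -0.018, 0.85], [0, 0, 0]]]}}

```text
clock: 20.55
tcp_pos: [0.6184, -0.1946, 0.0854]
tool_rot: [3.142, -0.21, 1.608]
force: [-0.2, -0.5, 0.7]
grip_width: 0.0006
grip_force: 0.0
```

```bash
python3 - <<'E'
from h import *
np.set_printoptions(precision=4,suppress=True)
s=ctrl.get_state();print(s['clock'],s['tcp_pos'],s['tool_rot'],s['qpos'],s['force'])
th=np.radians(2.0)
for d in(.02,.03,.25):print(d,step(s,[-d*np.sin(th),d*np.cos(th),0]))
E
```

```text
20.55 [ 0.6184 -0.1946  0.0854] [ 3.1416 -0.2096  1.6076] [-0.5133  0.5335  1.4836  0.1886  1.2408 -0.6218] [-0.2335 -0.5052  0.7278]
0.02 [0.0978 0.0002 0.0208]
0.03 [0.1467 0.0003 0.0312]
0.25 [1.2226 0.0024 0.2601]
```

Request:
{"fn": "move_arm", "kwargs": {"deltas": [[0, [0.04, 0, 0.009], [0, 0, 0]], [0, [0.08, 0, 0.017], [0, 0, 0]], [0, [0.1, 0, 0.021], [0, 0, 0]], [0, [0.12, 0, 0.026], [0, 0, 0]], [0, [0.14, 0, 0.03], [0, 0, 0]]]}}

```text
clock: 21.18
tcp_pos: [0.6173, -0.1673, 0.0852]
tool_rot: [3.141, -0.208, 1.606]
force: [-0.5, -1.6, 0.5]
grip_width: 0.0004
grip_force: 0.7
```

Request:
{"fn": "move_arm", "kwargs": {"deltas": [[0, [0.02, 0, 0.004], [0, 0, 0]], [0, [0.04, 0, 0.009], [0, 0, 0]], [0, [0.06, 0, 0.013], [0, 0, 0]], [0, [0.08, 0, 0.017], [0, 0, 0]], [0, [0.1, 0, 0.021], [0, 0, 0]]]}}

```text
clock: 21.8
tcp_pos: [0.6164, -0.1463, 0.085]
tool_rot: [3.141, -0.209, 1.606]
force: [-0.5, -2.4, 0.5]
grip_width: 0.0003
grip_force: 0.6
```

```bash
python3 - <<'E'
from h import *
np.set_printoptions(precision=4,suppress=True)
s=ctrl.get_state();print(s['clock'],s['tcp_pos'],s['force'])
d=ctrl.grab_frame('side');S=cam('side')
m=cv2.cvtColor(d,6)<45
for b in blobs(m[150:260,200:330],(200,150),20):print(b,onz(S,b[1],.141))
E
```

```text
21.8 [ 0.6164 -0.1463  0.085 ] [-0.5304 -2.3612  0.4509]
(np.int32(59), array([282.3898, 193.4576]), array([67, 42, 31,  4], dtype=int32)) [0.5554 0.0748 0.141 ]
(np.int32(69), array([264.9855, 212.5652]), array([52, 60, 28,  6], dtype=int32)) [0.6199 0.0163 0.141 ]
```

Request:
{"fn": "move_arm", "kwargs": {"deltas": [[0, [0.03, 0, 0.006], [0, 0, 0]], [0, [0.07, 0, 0.015], [0, 0, 0]], [0, [0.12, 0, 0.025], [0, 0, 0]], [0, [0.17, 0, 0.036], [0, 0, 0]], [0, [0.22, 0, 0.047], [0, 0, 0]]]}}

```text
clock: 22.48
tcp_pos: [0.6145, -0.1006, 0.085]
tool_rot: [-3.141, -0.21, 1.606]
force: [-1.2, -1.6, 0.3]
grip_width: 0.0004
grip_force: 0.8
```

Request:
{"fn": "move_arm", "kwargs": {"deltas": [[0, [0.05, 0, 0.011], [0, 0, 0]], [0, [0.1, 0, 0.021], [0, 0, 0]], [0, [0.15, 0, 0.032], [0, 0, 0]], [0, [0.2, 0, 0.043], [0, 0, 0]], [0, [0.25, 0, 0.053], [0, 0, 0]]]}}

```text
clock: 23.1
tcp_pos: [0.6127, -0.0498, 0.085]
tool_rot: [-3.141, -0.21, 1.606]
force: [-0.7, -1.3, 0.4]
grip_width: 0.0004
grip_force: 0.8
```

Request:
{"fn": "move_arm", "kwargs": {"deltas": [[0, [0.025, 0, 0.005], [0, 0, 0]], [0, [0.05, 0, 0.011], [0, 0, 0]], [0, [0.075, 0, 0.016], [0, 0, 0]], [0, [0.1, 0, 0.021], [0, 0, 0]]]}}

```text
clock: 23.6
tcp_pos: [0.6122, -0.03, 0.0851]
tool_rot: [3.142, -0.209, 1.606]
force: [-0.2, -2.4, 0.5]
grip_width: 0.0002
grip_force: 1.7
```

```bash
cat > m.py <<'E'
from h import *
np.set_printoptions(precision=4,suppress=True)
s=ctrl.get_state();print(s['clock'],s['tcp_pos'],s['force'],s['qpos'])
d=ctrl.grab_frame('side');S=cam('side')
m=cv2.cvtColor(d,6)<45
for b in blobs(m[150:260,200:390],(200,150),20):print(b[0],b[1],b[2],onz(S,b[1],.141))
E
python3 m.py
```

```text
23.6 [ 0.6122 -0.03    0.0851] [-0.2101 -2.4096  0.4771] [-0.2819  0.4635  1.6153  0.2193  1.1382 -0.4169]
135 [286.0444 189.6444] [67 24 32 22] [0.5419 0.0876 0.141 ]
133 [237.5564 195.2932] [23 33 26 20] [ 0.5492 -0.0526  0.141 ]
83 [243.4217 210.0241] [37 55 15 12] [ 0.6047 -0.0413  0.141 ]
74 [305.8243 207.8649] [93 56 28  5] [0.6151 0.1307 0.141 ]
```

Request:
{"fn": "move_arm", "kwargs": {"deltas": [[0, [0.02, 0, 0.004], [0, 0, 0]], [0, [0.04, 0, 0.0085], [0, 0, 0]]]}}

```text
clock: 23.9
tcp_pos: [0.612, -0.0238, 0.0852]
tool_rot: [3.141, -0.206, 1.607]
force: [-1.2, -3.6, 0.9]
grip_width: 0.0003
grip_force: 1.8
```

Request:
{"fn": "move_arm", "kwargs": {"deltas": [[0, [0.01, 0, 0.002], [0, 0, 0]], [0, [0.02, 0, 0.004], [0, 0, 0]]]}}

```text
clock: 24.15
tcp_pos: [0.612, -0.0171, 0.0852]
tool_rot: [3.141, -0.211, 1.606]
force: [0.4, 0.3, -0.6]
grip_width: 0.0006
grip_force: 0.0
```

Request:
{"fn": "move_arm", "kwargs": {"deltas": [[0, [0.01, 0, 0.002], [0, 0, 0]], [0, [0.02, 0, 0.004], [0, 0, 0]]]}}

```text
clock: 24.4
tcp_pos: [0.6118, -0.014, 0.0852]
tool_rot: [3.141, -0.208, 1.607]
force: [-0.4, -2.9, 0.4]
grip_width: 0.0002
grip_force: 1.5
```

Request:
{"fn": "move_arm", "kwargs": {"deltas": [[0, [0.01, 0, 0.002], [0, 0, 0]], [0, [0.02, 0, 0.004], [0, 0, 0]]]}}

```text
clock: 24.65
tcp_pos: [0.6118, -0.0125, 0.0853]
tool_rot: [3.141, -0.204, 1.608]
force: [-0.6, -8.8, 0.9]
grip_width: 0.0006
grip_force: 4.2
```

```bash
python3 m.py
```

```text
24.65 [ 0.6118 -0.0125  0.0853] [-0.6147 -8.8425  0.8967] [-0.2518  0.4582  1.6233  0.2167  1.1272 -0.3885]
152 [289.2105 189.4013] [67 23 37 23] [0.5419 0.0968 0.141 ]
131 [244.2214 194.7939] [30 34 26 18] [ 0.5492 -0.0337  0.141 ]
70 [249.4    208.5857] [44 54 12 10] [ 0.6014 -0.0245  0.141 ]
80 [312.075  207.0875] [99 55 28  6] [0.6141 0.1485 0.141 ]
23 [257.1304 216.1304] [52 64 10  4] [ 0.63   -0.0065  0.141 ]
```

Request:
{"fn": "move_arm", "kwargs": {"deltas": [[0, [0.01, 0, 0.002], [0, 0, 0]], [0, [0.02, 0, 0.004], [0, 0, 0]], [0, [0.03, 0, 0.006], [0, 0, 0]], [0, [0.04, 0, 0.0085], [0, 0, 0]], [0, [0.05, 0, 0.0106], [0, 0, 0]]]}}

```text
clock: 25.32
tcp_pos: [0.6111, 0.0013, 0.0853]
tool_rot: [-3.141, -0.21, 1.606]
force: [-0.1, 0.1, 0.4]
grip_width: 0.0004
grip_force: 0.0
```

Request:
{"fn": "move_arm", "kwargs": {"deltas": [[0, [0.03, 0, 0.006], [0, 0, 0]], [0, [0.06, 0, 0.013], [0, 0, 0]], [0, [0.1, 0, 0.021], [0, 0, 0]], [0, [0.14, 0, 0.03], [0, 0, 0]], [0, [0.18, 0, 0.038], [0, 0, 0]]]}}

```text
clock: 25.95
tcp_pos: [0.6098, 0.038, 0.0853]
tool_rot: [3.142, -0.21, 1.606]
force: [0.4, -2.3, -0.8]
grip_width: 0.0006
grip_force: 0.8
```

Request:
{"fn": "move_arm", "kwargs": {"deltas": [[0, [0.04, 0, 0.0085], [0, 0, 0]], [0, [0.08, 0, 0.017], [0, 0, 0]], [0, [0.11, 0, 0.023], [0, 0, 0]], [0, [0.13, 0, 0.028], [0, 0, 0]], [0, [0.15, 0, 0.032], [0, 0, 0]]]}}

```text
clock: 26.58
tcp_pos: [0.6087, 0.0682, 0.0853]
tool_rot: [-3.141, -0.21, 1.606]
force: [0.1, -1.2, -0.1]
grip_width: 0.0006
grip_force: 0.6
```

```bash
python3 m.py
```

```text
26.575 [0.6087 0.0682 0.0853] [ 0.0943 -1.2354 -0.0783] [-0.1264  0.4472  1.6444  0.2329  1.0956 -0.2735]
64 [324.5469 180.1562] [120  20  10  21] [0.5161 0.2067 0.141 ]
123 [274.4634 191.9675] [61 31 26 19] [0.5474 0.0532 0.141 ]
33 [293.2727 192.2727] [89 41 10  4] [0.5541 0.1065 0.141 ]
74 [279.8514 205.2973] [74 51 13  9] [0.5984 0.0607 0.141 ]
82 [340.5488 203.8902] [127  51  28   6] [0.611  0.2302 0.141 ]
95 [282.2737 220.0632] [73 67 22  8] [0.6505 0.0591 0.141 ]
```

Request:
{"fn": "move_arm", "kwargs": {"deltas": [[0, [0.01, 0, 0.002], [0, 0, 0]], [0, [0.02, 0, 0.004], [0, 0, 0]], [0, [0.03, 0, 0.006], [0, 0, 0]], [0, [0.04, 0, 0.0085], [0, 0, 0]]]}}

```text
clock: 27.12
tcp_pos: [0.6086, 0.0739, 0.0854]
tool_rot: [3.141, -0.206, 1.607]
force: [-1.5, -4.8, 1.4]
grip_width: 0.0005
grip_force: 2.7
```

Request:
{"fn": "move_arm", "kwargs": {"deltas": [[0, [0.008, 0, 0.002], [0, 0, 0]], [0, [0.016, 0, 0.0035], [0, 0, 0]], [0, [0.016, 0, 0.0035], [0, 0, 0]]]}}

```text
clock: 27.5
tcp_pos: [0.6084, 0.0803, 0.0853]
tool_rot: [3.142, -0.211, 1.606]
force: [0.4, -0.4, -0.5]
grip_width: 0.0006
grip_force: 0.0
```

```bash
python3 m.py
```

```text
27.5 [0.6084 0.0803 0.0853] [ 0.4219 -0.4008 -0.5048] [-0.1075  0.4468  1.6455  0.2358  1.0913 -0.2562]
63 [329.8413 179.4921] [125  19  11  21] [0.5151 0.2229 0.141 ]
131 [279.0916 191.542 ] [65 31 27 18] [0.5471 0.0666 0.141 ]
69 [284.4493 204.8116] [79 50 12 10] [0.5979 0.0737 0.141 ]
82 [346.3902 203.2073] [134  51  27   6] [0.6102 0.2471 0.141 ]
80 [284.    220.725] [75 68 24  7] [0.6532 0.0633 0.141 ]
```

The carrier clicked in: the force fell to zero and the bar sits 100 mm past the first notch. Now I back off.

Request:
{"fn": "move_arm", "kwargs": {"deltas": [[0, [-0.05, 0, -0.011], [0, 0, 0]], [0, [-0.15, 0, -0.032], [0, 0, 0]], [0, [-0.29, 0, -0.062], [0, 0, 0]], [0, [-0.4, 0, -0.085], [0, 0, 0]], [0, [-0.4, 0, -0.085], [0, 0, 0]]]}}

```text
clock: 28.18
tcp_pos: [0.6116, -0.0046, 0.0852]
tool_rot: [3.141, -0.209, 1.603]
force: [-0.7, -0.4, 0.4]
grip_width: 0.0005
grip_force: 0.0
```

Request:
{"fn": "move_arm", "kwargs": {"deltas": [[0, [0.04, 0, -0.2], [0, 0, 0]], [0, [0.08, 0, -0.4], [0, 0, 0]], [0, [0.12, 0, -0.6], [0, 0, 0]], [0, [0.156, 0, -0.734], [0, 0, 0]], [0, [0.156, 0, -0.734], [0, 0, 0]]]}}

```text
clock: 28.8
tcp_pos: [0.6123, -0.0018, 0.2376]
tool_rot: [3.137, -0.209, 1.608]
force: [-0.4, -0.0, 0.4]
grip_width: 0.0006
grip_force: 0.0
```

```bash
python3 m.py; python3 - <<'E'
from h import *
np.set_printoptions(precision=4,suppress=True)
t=ctrl.grab_frame('top');T=cam('top');m=cv2.cvtColor(t,6)<45
for b in blobs(m[130:250,150:310],(150,130),20):print(b[0],b[1],onz(T,b[1],.141))
print(proj(T,(.605,.249,.141)))
# change vs start for bystanders
a=cv2.imread('pics/top0.png');df=cv2.absdiff(a,t).max(2)>50
for b in blobs(df,amin=60):print('chg',b[0],b[1],b[2])
E
```

```text
28.8 [ 0.6123 -0.0018  0.2376] [-0.4242 -0.0241  0.3537] [-0.2384  0.3415  1.41    0.2039  1.4454 -0.3062]
96 [248.8646 153.3125] [38  0 18  9] [ 0.3778 -0.0024  0.141 ]
92 [254.1196 166.6739] [48 11 13 12] [0.4388 0.0071 0.141 ]
65 [329.7692 179.4308] [125  19  11  21] [0.5148 0.2228 0.141 ]
91 [283.1319 193.2088] [67 41 32  5] [0.5547 0.0771 0.141 ]
84 [346.4048 203.1667] [134  51  27   6] [0.6101 0.2472 0.141 ]
82 [214.0244 145.8415] [0.7169 0.1372 0.141 ]
160 [251.3063 150.2312] [0.7049 0.     0.141 ]
29 [194.4138 143.6207] [0.7229 0.2093 0.141 ]
23 [264.8261 168.9565] [ 0.6366 -0.0513  0.141 ]
65 [183.0923 175.3692] [0.6033 0.2442 0.141 ]
171 [262.0994 183.7836] [ 0.5815 -0.0427  0.141 ]
77 [235.026  180.3766] [0.5909 0.0557 0.141 ]
104 [183.5 215.5] [0.458  0.2348 0.141 ]
128 [222.7891 224.0391] [0.4318 0.0937 0.141 ]
[181.7859 174.864 ]
chg 4228 [254.5111 174.701 ] [181 114 138 116]
chg 65 [207.0462 167.2462] [200 164  20   6]
chg 257 [182.7977 178.3152] [170 170  28  20]
chg 148 [308.5608 192.1149] [298 186  22  14]
chg 83 [183.1807 194.6024] [169 193  29   6]
chg 552 [362.5634 210.8333] [345 197  36  29]
chg 170 [329.1765 210.1235] [314 205  29  13]
chg 381 [394.4436 219.5932] [383 209  24  22]
chg 4684 [249.5504 318.7664] [174 213 140 171]
chg 239 [333.9833 230.6569] [312 220  36  23]
chg 81 [212.4691 233.284 ] [209 227   8  13]
chg 929 [505.8353 323.7309] [498 266  14 118]
chg 67 [175.2687 273.6119] [167 270  18   9]
chg 145 [152.069  290.4966] [144 273  22  42]
chg 4172 [ 56.204  321.4593] [  0 280 122 104]
chg 431 [184.8492 317.3155] [159 306  42  26]
chg 2624 [384.3895 356.0743] [316 340 126  35]
chg 388 [ 21.5155 366.8479] [  0 351  43  33]
chg 154 [228.3766 360.4481] [222 351  15  24]
chg 330 [357.5273 376.4061] [334 365  48  19]
```

```bash
python3 - <<'E'
from h import *
a=cv2.imread('pics/top0.png');t=ctrl.grab_frame('top')
f=lambda i:[(b[0],b[1].round(1)) for b in blobs(cv2.cvtColor(i,6)[215:232,205:245]<45,(205,215),20)]
print(f(a),f(t))
# dish: local shift by template from its left rim, and overall
for n,(x0,y0,x1,y1) in dict(dish=(372,198,412,236),pot=(325,140,368,175),bottle=(285,115,312,148),mug=(102,195,132,226),bowl=(145,240,190,288)).items():
    e=[cv2.Canny(i,60,140).astype(np.float32) for i in(a,t)]
    r=cv2.matchTemplate(e[1][y0-6:y1+6,x0-6:x1+6],e[0][y0:y1,x0:x1],cv2.TM_CCOEFF_NORMED);_,v,_,p=cv2.minMaxLoc(r);print(n,round(v,2),p[0]-6,p[1]-6)
E
```

```text
[(np.int32(128), array([222.8, 224. ]))] [(np.int32(128), array([222.8, 224. ]))]
dish 0.46 0 0
pot 0.98 0 0
bottle 0.31 0 0
mug 0.98 0 0
bowl 0.65 0 0
```

Nothing else has moved; only the shadows differ. Handing in.

```bash
python3 -c "
from workcell import ctrl
print(ctrl.get_state()['force'],ctrl.sign_off())"
```

```text
the job is handed in; nothing more can be done
[ 0.77662793  0.42259953 -0.85280329] None
```

The job is handed in at about 29 s of the 66 s allowed: the pan sits in the carrier tray with its handle toward the robot, the carrier clicked into the notch under the heat lamp, and nothing else shows as moved, but I viewed 11 pictures against the limit of 10.

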